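# Tip-test sealed filter cartridges and reject the one with a loose block

### The arm

A 6-joint arm with a two-finger parallel gripper is mounted at the origin on a cart in front of the work surface, level with it; the furniture and walls round the work are solid. World frame = base frame: x ahead of the robot, y to its left, z up, the work surface at z = 0. Lengths are in mm, angles in rad, forces in N, time in s.
With the tool pointing down it reaches from about 400 to 925 mm from the base axis. Payload 12.5 kg.
Tool frame: the origin (TCP) lies midway between the tips of the shut fingers; the grasp point (between the pads) lies 19 mm behind it; z points along the fingers, y is the line along which they close (so a half turn about z gives the same grasp; the last joint's range is limited). The gripper opens to 95 mm and grips with 3 to 60 N. Pads are 20 mm wide; open, the fingers measure 119 mm over their backs; the gripper's body (75 mm by 180 mm) begins 59 mm behind the grasp point.
Start: joints at [-1.364, 0.491, 1.559, -0, 1.092, -0.106], TCP at [192.351, -594.683, 214.661] pointing down, gripper open.
Joint ranges: [-3.1, 3.1], [-0.84, 2.19], [0.05, 2.79], [-1.13, 4.28], [0.06, 2.93], [-2.69, 2.69]. Speed limits (rad/s): [2.22, 2.22, 2.79, 3.14, 3.14, 3.14].

### API

Orientations are given as [roll, pitch, yaw] about the fixed x, y, z axes, in that order (R = Rz(yaw) Ry(pitch) Rx(roll)).
In Python, from cell import state, viewer, env, models gives the robot as it stands. The module is installed in compiled form; this text tells all that it offers.
- The arm moves only by the tool arm_command, never from a script. Its argument "rows" is a list of rows, each a list of 2 entries, a list of its own where there are three numbers: the shift along the tool's x, y, z normalised to -1 to 1, where 1 is 0.25 m, then the turn about the tool's z normalised to -1 to 1, where 1 is pi rad. A call has exactly 5 rows; each row shifts and turns the commanded pose from where the row before left it, along the tool's axes as they then stand; what a row does not reach is not made up. A row lasts 1/10 s, in which the tool goes at most 50 mm and 8.59 degrees, less where a joint would pass 70% of its speed; a pose out of reach is approached as far as the arm can. A call with a number of a shift or a turn outside -1 to 1 is refused whole. A call with a gripper value outside its range is refused whole. "claw" is the opening, from 0 (shut) to 1 (fully open), set as the call begins (left out, the last holds). The fingers move at their own pace and stop on an object; the grip force is fixed at half the most. Time passes only in rows, so rows that do not move let the fingers close, or fill a call up. It gives the time, the measured TCP pose, the force, the opening and the grip force at its end, in the units of the state.
- state(): the state, without advancing time (a new reading comes with each control period).
- viewer.read_camera(name): name is "scene" or "side" or "wrist"; returns (picture, depth): 420x560x3 uint8, red, green, blue; 420x560 float32, mm along the optical axis (not along the pixel's ray), 0 where there is no reading.
- viewer.get_calibration(name): a dict with "camera_matrix" (3x3 intrinsics, pixels), "world_to_cam" (4x4, takes a point from world to camera coordinates). Camera axes: x right, y up, looking along -z (the intrinsics and any distortion apply to the point x, -y, -z); pixel columns grow to the right and rows downward; lengths in mm; the calibration is good to about 2 mm. A picture is of the moment at which its call begins: read the wrist's pose just before it. get_calibration takes no time and is no camera call; for the wrist camera it gives the pose at the moment of the call.
- env.job_done(): hands the job in; it is judged then, once.
Trained networks look in the newest picture that a camera, given by its name, has taken for a name from the list of things; names that differ only in an ending like _2 or _b are one class to them, and where a whole thing is asked for, a point or a joint stands for the part that bears it (a point fixed in the world has none). Each returns a list of dicts, best first, with "confidence" (0 to 1); they miss things now and then, are a little off and sometimes report something else, mostly with a low value. They report only what shows in the picture. A call takes as long as a camera call. They do not tell look-alikes from the thing itself.
- models.search_frame(camera, label): "position" ([x, y, z] in mm, in world coordinates, good to about 4 mm: the middle of the surface that is visible of it).
- models.mark_of(camera, label): "position" ([x, y, z] in mm, in world coordinates, good to about 4 mm: a listed point, or the origin of a listed thing).
The state is a dict: "t": time; "joints": joint angles; "qvel": joint speeds; "tau": joint torques, N m; "eef_pos": TCP position; "tcp_rot": TCP orientation; "ft_force": force on the tool from outside, world axes, zero at the start; "moment": the same for the moment, N m; "opening": opening from 0.0 (shut) to 1.0 (fully open); "grip_force": force on a finger pad.
Only numpy, scipy, OpenCV 4.12 (cv2) and the standard library are available. Lean on these libraries where they do the work, as an engineer would, in place of code of your own. Each camera call takes 0.05 s, during which the arm holds its last target. There are 200 camera calls.

### The job

One of the three sealed filter cartridges in the grey rack has a filter block that has come loose inside. Find it by tipping: press a cartridge's blue nose down onto the black sill, wait a moment and let go - a sound one swings back level, the faulty one's block slides forward and it stays nose-down. Lay the faulty one flat in the red tray without dropping it, then slide the rack's lock bar shut by its red knob over the tails of the two sound ones; leave everything else on the bench alone.

Things in the scene. Friction and masses are not known exactly. Their poses are not given: they have to be found in the camera images.
- rack: grey carrying rack, fixed, base 196 x 244 x 6 mm. Origin on the bench under the front saddle's middle; x points to the cartridges' tails, y to the left seen from the nose side. Slots at y = -84, 0, +84 mm; aluminium saddles at x = 0 and 66 mm; level cartridge axes 67 mm up. Black sill across the front at x = -70..-54 mm, top 25 mm up: a cartridge with its nose on it tips 17 degrees about the front saddle
- cartridge_a_mid (a point): one of three alike sealed filter cartridges: white, 44 mm thick, 170 mm long, blue caps (26 mm), grey stems. Point: its centre. x runs from nose to tail. Collars (50 mm thick) at x = -20..-16 and +10..+14 mm straddle the rack's front saddle, 4 mm behind which the centre lies. 0.6 kg; 2 to 3 N on the nose tips it. Balance point 20 mm to the tail of the centre, in the faulty one after it tips 13 mm to the nose
- cartridge_b_mid (a point): one of three alike sealed filter cartridges: white, 44 mm thick, 170 mm long, blue caps (26 mm), grey stems. Point: its centre. x runs from nose to tail. Collars (50 mm thick) at x = -20..-16 and +10..+14 mm straddle the rack's front saddle, 4 mm behind which the centre lies. 0.6 kg; 2 to 3 N on the nose tips it. Balance point 20 mm to the tail of the centre, in the faulty one after it tips 13 mm to the nose
- cartridge_c_mid (a point): one of three alike sealed filter cartridges: white, 44 mm thick, 170 mm long, blue caps (26 mm), grey stems. Point: its centre. x runs from nose to tail. Collars (50 mm thick) at x = -20..-16 and +10..+14 mm straddle the rack's front saddle, 4 mm behind which the centre lies. 0.6 kg; 2 to 3 N on the nose tips it. Balance point 20 mm to the tail of the centre, in the faulty one after it tips 13 mm to the nose
- reject_tray: red reject tray, fixed, open on top, outside 140 (x) x 250 (y) x 30 mm, walls and floor 3 mm. Origin on the bench under its middle; y along its length
- lock_bar (a joint): the steel lock bar at the back of the rack: slides along the rack's y; 0 m = shut, its three tabs over the cartridges' tails; at about 0.042 the tabs are in the gaps between the tails. Grows toward the rack's -y; stiff, stays where left (1.5 N), stops at 0 and 0.046
- lock_knob (a point): centre of the lock bar's red upright knob, 16 mm thick, 24 mm tall (its foot 110 mm and its top 134 mm above the bench). It moves with the bar, at x = 106 mm in the rack's frame, y = minus the bar's reading; bar and tabs below it reach 102 mm up
- bench_timer: bystander: white bench timer, 62 x 66 x 19 mm, origin under its middle
- marker_blue: bystander: white marker pen with a blue cap, 12 x 134 x 12 mm, lying, origin under its middle
There are look-alikes about, which are no part of the job. What is shaped like the part that bears cartridge_b_mid but pink is not meant.

How it is judged (in metres and radians):
On the way, in this order (a step that is already met when the one before it is completed fails the run):
1. a cartridge, still in its slot, has been tipped nose-down and stays so with the fingers off it: the faulty one (((angle between cartridge_a_mid's own x axis and vertical below 1.32 rad and z of cartridge_a_mid in the frame of rack between 0.045 and 0.085 m and x of cartridge_a_mid in the frame of rack between -0.03 and 0.03 m and contact force between the fingers and cartridge_a below 0.05 N) or (angle between cartridge_b_mid's own x axis and vertical below 1.32 rad and z of cartridge_b_mid in the frame of rack between 0.045 and 0.085 m and x of cartridge_b_mid in the frame of rack between -0.03 and 0.03 m and contact force between the fingers and cartridge_b below 0.05 N) or (angle between cartridge_c_mid's own x axis and vertical below 1.32 rad and z of cartridge_c_mid in the frame of rack between 0.045 and 0.085 m and x of cartridge_c_mid in the frame of rack between -0.03 and 0.03 m and contact force between the fingers and cartridge_c below 0.05 N))), for 0.3 s.
2. the faulty cartridge lies flat in the red tray, let go, and the two others lie level in the rack with the lock bar still open ((((x of cartridge_a_mid in the frame of reject_tray between -0.05 and 0.05 m and y of cartridge_a_mid in the frame of reject_tray between -0.06 and 0.06 m and z of cartridge_a_mid in the frame of reject_tray below 0.036 m and angle between cartridge_a_mid's own x axis and vertical between 1.45 and 1.69 rad and contact force between the fingers and cartridge_a below 0.05 N and linear speed of cartridge_a below 0.03 m/s) and (z of cartridge_b_mid in the frame of rack between 0.06 and 0.074 m and angle between cartridge_b_mid's own x axis and vertical between 1.5 and 1.64 rad and x of cartridge_b_mid in the frame of rack between -0.01 and 0.016 m) and (z of cartridge_c_mid in the frame of rack between 0.06 and 0.074 m and angle between cartridge_c_mid's own x axis and vertical between 1.5 and 1.64 rad and x of cartridge_c_mid in the frame of rack between -0.01 and 0.016 m)) or ((x of cartridge_b_mid in the frame of reject_tray between -0.05 and 0.05 m and y of cartridge_b_mid in the frame of reject_tray between -0.06 and 0.06 m and z of cartridge_b_mid in the frame of reject_tray below 0.036 m and angle between cartridge_b_mid's own x axis and vertical between 1.45 and 1.69 rad and contact force between the fingers and cartridge_b below 0.05 N and linear speed of cartridge_b below 0.03 m/s) and (z of cartridge_a_mid in the frame of rack between 0.06 and 0.074 m and angle between cartridge_a_mid's own x axis and vertical between 1.5 and 1.64 rad and x of cartridge_a_mid in the frame of rack between -0.01 and 0.016 m) and (z of cartridge_c_mid in the frame of rack between 0.06 and 0.074 m and angle between cartridge_c_mid's own x axis and vertical between 1.5 and 1.64 rad and x of cartridge_c_mid in the frame of rack between -0.01 and 0.016 m)) or ((x of cartridge_c_mid in the frame of reject_tray between -0.05 and 0.05 m and y of cartridge_c_mid in the frame of reject_tray between -0.06 and 0.06 m and z of cartridge_c_mid in the frame of reject_tray below 0.036 m and angle between cartridge_c_mid's own x axis and vertical between 1.45 and 1.69 rad and contact force between the fingers and cartridge_c below 0.05 N and linear speed of cartridge_c below 0.03 m/s) and (z of cartridge_a_mid in the frame of rack between 0.06 and 0.074 m and angle between cartridge_a_mid's own x axis and vertical between 1.5 and 1.64 rad and x of cartridge_a_mid in the frame of rack between -0.01 and 0.016 m) and (z of cartridge_b_mid in the frame of rack between 0.06 and 0.074 m and angle between cartridge_b_mid's own x axis and vertical between 1.5 and 1.64 rad and x of cartridge_b_mid in the frame of rack between -0.01 and 0.016 m))) and value of joint lock_bar above 0.02 m), for 0.3 s.
3. the lock bar is shut (value of joint lock_bar below 0.004 m), for 0.2 s.
At the end, for the whole second after the job is handed in: The faulty cartridge lies flat and still inside the red tray (centre within 50 mm across and 60 mm along of the tray's middle), the two sound ones lie level on both saddles in their slots, and the lock bar is shut to within 4 mm of its stop ((((x of cartridge_a_mid in the frame of reject_tray between -0.05 and 0.05 m and y of cartridge_a_mid in the frame of reject_tray between -0.06 and 0.06 m and z of cartridge_a_mid in the frame of reject_tray below 0.036 m and angle between cartridge_a_mid's own x axis and vertical between 1.45 and 1.69 rad and contact force between the fingers and cartridge_a below 0.05 N and linear speed of cartridge_a below 0.03 m/s) and (z of cartridge_b_mid in the frame of rack between 0.06 and 0.074 m and angle between cartridge_b_mid's own x axis and vertical between 1.5 and 1.64 rad and x of cartridge_b_mid in the frame of rack between -0.01 and 0.016 m) and (z of cartridge_c_mid in the frame of rack between 0.06 and 0.074 m and angle between cartridge_c_mid's own x axis and vertical between 1.5 and 1.64 rad and x of cartridge_c_mid in the frame of rack between -0.01 and 0.016 m)) or ((x of cartridge_b_mid in the frame of reject_tray between -0.05 and 0.05 m and y of cartridge_b_mid in the frame of reject_tray between -0.06 and 0.06 m and z of cartridge_b_mid in the frame of reject_tray below 0.036 m and angle between cartridge_b_mid's own x axis and vertical between 1.45 and 1.69 rad and contact force between the fingers and cartridge_b below 0.05 N and linear speed of cartridge_b below 0.03 m/s) and (z of cartridge_a_mid in the frame of rack between 0.06 and 0.074 m and angle between cartridge_a_mid's own x axis and vertical between 1.5 and 1.64 rad and x of cartridge_a_mid in the frame of rack between -0.01 and 0.016 m) and (z of cartridge_c_mid in the frame of rack between 0.06 and 0.074 m and angle between cartridge_c_mid's own x axis and vertical between 1.5 and 1.64 rad and x of cartridge_c_mid in the frame of rack between -0.01 and 0.016 m)) or ((x of cartridge_c_mid in the frame of reject_tray between -0.05 and 0.05 m and y of cartridge_c_mid in the frame of reject_tray between -0.06 and 0.06 m and z of cartridge_c_mid in the frame of reject_tray below 0.036 m and angle between cartridge_c_mid's own x axis and vertical between 1.45 and 1.69 rad and contact force between the fingers and cartridge_c below 0.05 N and linear speed of cartridge_c below 0.03 m/s) and (z of cartridge_a_mid in the frame of rack between 0.06 and 0.074 m and angle between cartridge_a_mid's own x axis and vertical between 1.5 and 1.64 rad and x of cartridge_a_mid in the frame of rack between -0.01 and 0.016 m) and (z of cartridge_b_mid in the frame of rack between 0.06 and 0.074 m and angle between cartridge_b_mid's own x axis and vertical between 1.5 and 1.64 rad and x of cartridge_b_mid in the frame of rack between -0.01 and 0.016 m))) and value of joint lock_bar below 0.004 m); the robot touches nothing.
It fails at once if a sound cartridge is taken out while the faulty one lies nose-down in the rack (((x of cartridge_a_mid in the frame of rack below -0.06 m or z of cartridge_a_mid in the frame of rack above 0.12 m or y of cartridge_a_mid in the frame of rack below -0.16 m) and (angle between cartridge_b_mid's own x axis and vertical below 1.32 rad and z of cartridge_b_mid in the frame of rack between 0.045 and 0.085 m and x of cartridge_b_mid in the frame of rack between -0.03 and 0.03 m and contact force between the fingers and cartridge_b below 0.05 N)) or ((x of cartridge_a_mid in the frame of rack below -0.06 m or z of cartridge_a_mid in the frame of rack above 0.12 m or y of cartridge_a_mid in the frame of rack below -0.16 m) and (angle between cartridge_c_mid's own x axis and vertical below 1.32 rad and z of cartridge_c_mid in the frame of rack between 0.045 and 0.085 m and x of cartridge_c_mid in the frame of rack between -0.03 and 0.03 m and contact force between the fingers and cartridge_c below 0.05 N)) or ((x of cartridge_b_mid in the frame of rack below -0.06 m or z of cartridge_b_mid in the frame of rack above 0.12 m or y of cartridge_b_mid in the frame of rack below -0.16 m) and (angle between cartridge_a_mid's own x axis and vertical below 1.32 rad and z of cartridge_a_mid in the frame of rack between 0.045 and 0.085 m and x of cartridge_a_mid in the frame of rack between -0.03 and 0.03 m and contact force between the fingers and cartridge_a below 0.05 N)) or ((x of cartridge_b_mid in the frame of rack below -0.06 m or z of cartridge_b_mid in the frame of rack above 0.12 m or y of cartridge_b_mid in the frame of rack below -0.16 m) and (angle between cartridge_c_mid's own x axis and vertical below 1.32 rad and z of cartridge_c_mid in the frame of rack between 0.045 and 0.085 m and x of cartridge_c_mid in the frame of rack between -0.03 and 0.03 m and contact force between the fingers and cartridge_c below 0.05 N)) or ((x of cartridge_c_mid in the frame of rack below -0.06 m or z of cartridge_c_mid in the frame of rack above 0.12 m or y of cartridge_c_mid in the frame of rack below -0.16 m) and (angle between cartridge_a_mid's own x axis and vertical below 1.32 rad and z of cartridge_a_mid in the frame of rack between 0.045 and 0.085 m and x of cartridge_a_mid in the frame of rack between -0.03 and 0.03 m and contact force between the fingers and cartridge_a below 0.05 N)) or ((x of cartridge_c_mid in the frame of rack below -0.06 m or z of cartridge_c_mid in the frame of rack above 0.12 m or y of cartridge_c_mid in the frame of rack below -0.16 m) and (angle between cartridge_b_mid's own x axis and vertical below 1.32 rad and z of cartridge_b_mid in the frame of rack between 0.045 and 0.085 m and x of cartridge_b_mid in the frame of rack between -0.03 and 0.03 m and contact force between the fingers and cartridge_b below 0.05 N))).
It fails at once if a cartridge is dropped: let go, away from the rack, with its centre more than 78 mm above the bench (((x of cartridge_a_mid in the frame of rack below -0.06 m or z of cartridge_a_mid in the frame of rack above 0.12 m or y of cartridge_a_mid in the frame of rack below -0.16 m) and height (world z) of cartridge_a_mid above 0.078 m and contact force between anything else and cartridge_a below 0.02 N) or ((x of cartridge_b_mid in the frame of rack below -0.06 m or z of cartridge_b_mid in the frame of rack above 0.12 m or y of cartridge_b_mid in the frame of rack below -0.16 m) and height (world z) of cartridge_b_mid above 0.078 m and contact force between anything else and cartridge_b below 0.02 N) or ((x of cartridge_c_mid in the frame of rack below -0.06 m or z of cartridge_c_mid in the frame of rack above 0.12 m or y of cartridge_c_mid in the frame of rack below -0.16 m) and height (world z) of cartridge_c_mid above 0.078 m and contact force between anything else and cartridge_c below 0.02 N)).
It fails at once if a bystander on the bench is moved (distance of any of bench_timer, marker_blue from where it was at the start of the episode above 0.03 m).
It also fails if it takes over 72 s, if anything falls off the work surface, if the arm or the gripper's body presses on something with over 40 N, if the wrist force passes 120 N, or if a joint passes its speed limit or range.

## Working session

There is one attempt and no reset: what is moved stays moved. The work goes in short steps, Python scripts to look and compute and a tool call to move; the robot and the scene stay as the last step left them, time stands still between calls to the robot, and variables do not carry over. Pictures are saved under pics/ and viewed, at most 10 in all, crops included, and the job is handed in when it is done.

Besides the shell and the picture viewer there is one more tool, called after ">>>" as name(argument=value, ...) on one line, values as JSON. arm_command: Moves the arm, as the interface text tells. Scaled input: -1 to 1 covers 0.25 m each way for a shift and pi rad each way for a turn. Its arguments: {"type":"object","properties":{"rows":{"type":"array","items":{"type":"array"}},"claw":{"type":"number"}},"required":["rows"]}

```bash
mkdir -p pics; cat > h.py <<'E'
from cell import state, viewer, env, models
import numpy as np, cv2
def snap(n,f):
    p,d=viewer.read_camera(n); cv2.imwrite('pics/'+f+'.png',p[:,:,::-1]); return p,d,viewer.get_calibration(n)
def world(c,d,u,v):
    K=c['camera_matrix'];z=d[v,u];q=np.array([(u-K[0,2])/K[0,0]*z,-(v-K[1,2])/K[1,1]*z,-z,1])
    return (np.linalg.inv(c['world_to_cam'])@q)[:3]
E
python3 - <<'E'
from h import *
p,d,c=snap('scene','s1')
p2,d2,c2=snap('side','d1')
cv2.imwrite('pics/both.png',cv2.resize(np.vstack([p,p2])[:,:,::-1],None,fx=.71,fy=.71))
for cam in ['scene','side']:
  for l in ['rack','cartridge_a_mid','reject_tray','lock_knob','bench_timer','marker_blue']:
    print(cam,l,[(np.round(x['position']).tolist(),round(x['confidence'],2)) for x in models.mark_of(cam,l)])
s=state();print({k:np.round(v,3).tolist() for k,v in s.items()})
E
```

```text
scene rack [([530.0, 283.0, 3.0], 0.75), ([550.0, 200.0, 64.0], 0.16)]
scene cartridge_a_mid [([520.0, 368.0, 71.0], 0.8)]
scene reject_tray [([535.0, -404.0, 2.0], 0.83)]
scene lock_knob [([644.0, 258.0, 120.0], 0.64)]
scene bench_timer [([491.0, -33.0, -1.0], 0.67)]
scene marker_blue [([506.0, -567.0, -2.0], 0.79)]
side rack [([533.0, 285.0, 1.0], 0.57), ([538.0, 288.0, 66.0], 0.54)]
side cartridge_a_mid [([521.0, 370.0, 67.0], 0.82), ([534.0, 285.0, -2.0], 0.52)]
side reject_tray [([534.0, -407.0, -0.0], 0.82)]
side lock_knob [([643.0, 259.0, 122.0], 0.74)]
side bench_timer [([524.0, 365.0, 67.0], 0.73), ([487.0, -32.0, 0.0], 0.57)]
side marker_blue [([497.0, -569.0, -0.0], 0.62)]
{'t': 0.7, 'joints': [-1.364, 0.491, 1.559, 0.0, 1.092, -0.106], 'qvel': [-0.0, 0.001, 0.001, -0.0, 0.001, 0.001], 'tau': [-0.002, -61.235, -25.841, 0.069, 0.044, 0.0], 'eef_pos': [192.343, -594.68, 214.683], 'tcp_rot': [3.141, 0.0, 0.313], 'ft_force': [-0.51, -0.277, -0.075], 'moment': [-0.051, 0.005, -0.014], 'grip_force': 0.0, 'opening': 1.0}
```

View pics/s1.png

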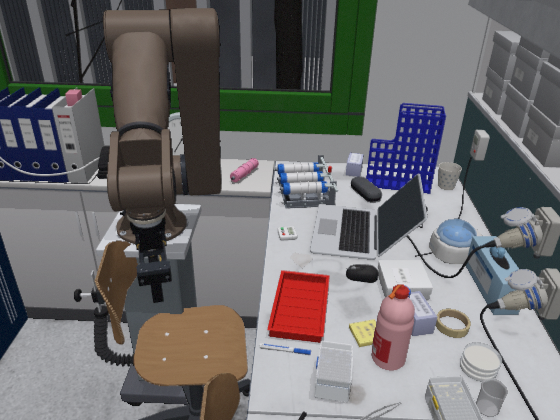

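View pics/d1.png

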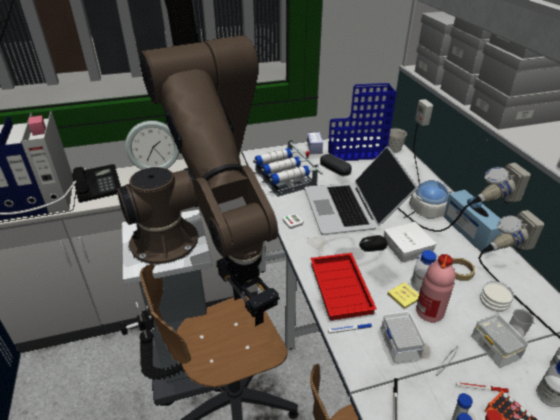

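The scene shows the rack at about (305,185), with its blue noses facing left towards the robot. The red tray is at (300,305) and the pink look-alike on the left counter at (245,170). The network positions agree between the two cameras, so I'm moving over the rack.

>>> arm_command(rows=[[[0, 0, -0.2], 0.047], [[0.161, -0.115, 0], 0], [[0.161, -0.115, 0], 0], [[0.161, -0.115, 0], 0], [[0.161, -0.115, 0], 0]], claw=0)

```text
t: 1.2
eef_pos: [333.2, -453.3, 264.8]
tcp_rot: [3.141, -0.0, 0.165]
ft_force: [-0.6, -1.4, -0.1]
opening: 0.635
grip_force: 0.0
```

>>> arm_command(rows=[[[0.079, -0.181, 0], 0], [[0.079, -0.181, 0], 0], [[0.079, -0.181, 0], 0], [[0.079, -0.181, 0], 0], [[0.079, -0.181, 0], 0]])

```text
t: 1.7
eef_pos: [392.5, -213.5, 264.8]
tcp_rot: [3.141, -0.0, 0.165]
ft_force: [1.0, 0.3, 0.2]
opening: 0.214
grip_force: 0.0
```

>>> arm_command(rows=[[[0.079, -0.181, 0], 0], [[0.079, -0.181, 0], 0], [[0.079, -0.181, 0], 0], [[0.079, -0.181, 0], 0], [[0.032, -0.193, 0], 0]])

```text
t: 2.2
eef_pos: [441.4, 27.0, 264.8]
tcp_rot: [3.141, -0.001, 0.165]
ft_force: [0.5, -0.6, -0.0]
opening: 0.004
grip_force: 0.0
```

>>> arm_command(rows=[[[0.032, -0.193, 0], 0], [[0.032, -0.193, 0], 0], [[0.032, -0.193, 0], 0], [[0.032, -0.193, 0], 0], [[0, 0, 0], 0]])

```text
t: 2.7
eef_pos: [439.9, 225.2, 264.5]
tcp_rot: [-3.141, -0.0, 0.17]
ft_force: [0.3, -0.2, -0.5]
opening: 0.004
grip_force: 0.0
```

```bash
python3 - <<'E'
from h import *
p,d,c=snap('wrist','w1')
for l in ['rack','cartridge_a_mid','lock_knob']:
    print(l,[(np.round(x['position']).tolist(),round(x['confidence'],2)) for x in models.mark_of('wrist',l)])
s=state();print({k:np.round(s[k],3).tolist() for k in ['t','joints','eef_pos','tcp_rot','ft_force']})
E
```

```text
rack [([535.0, 282.0, 1.0], 0.86)]
cartridge_a_mid [([526.0, 367.0, 68.0], 0.69)]
lock_knob []
{'t': 2.9, 'joints': [0.329, 0.248, 1.806, -0.0, 1.088, 1.735], 'eef_pos': [440.408, 219.952, 264.575], 'tcp_rot': [3.141, 0.0, 0.165], 'ft_force': [0.889, -1.192, -0.331]}
```

View pics/w1.png

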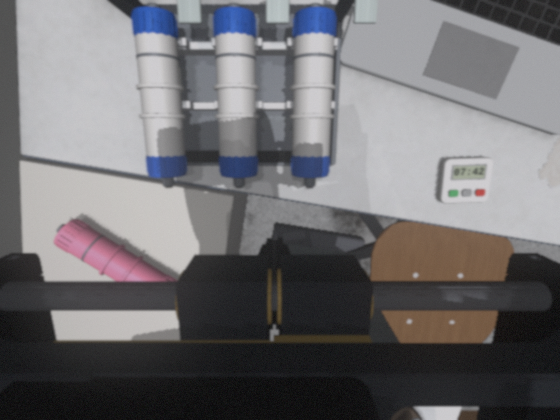

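The wrist view shows the three cartridges at columns 163, 236 and 312, with the noses at about row 165 and the tails at about row 20. The laptop is to the right, and the pink look-alike is off the bench. Next I measure the caps.

```bash
cat >> h.py <<'E'
def cloud(n):
    p,d=viewer.read_camera(n); c=viewer.get_calibration(n); K=c['camera_matrix']
    v,u=np.mgrid[:420,:560]; q=np.stack([(u-K[0,2])/K[0,0]*d,-(v-K[1,2])/K[1,1]*d,-d,np.ones_like(d)],-1)
    return p,(q@np.linalg.inv(c['world_to_cam']).T)[...,:3],d
E
python3 - <<'E'
from h import *
p,P,d=cloud('wrist')
hsv=cv2.cvtColor(p,cv2.COLOR_RGB2HSV)
m=((hsv[...,0]>100)&(hsv[...,0]<130)&(hsv[...,1]>140)&(hsv[...,2]>50)&(d>0)).astype(np.uint8)
n,L,st,_=cv2.connectedComponentsWithStats(m)
for i in range(1,n):
    if st[i,4]>200:
        Q=P[L==i]; top=np.percentile(Q[:,2],95); T=Q[Q[:,2]>top-6]
        print(st[i].tolist(),np.round(T.mean(0),1),'top',round(top,1),np.round(Q.min(0)),np.round(Q.max(0)))
for u,v in [(200,105),(270,105),(200,45),(270,45),(236,170),(200,158)]: print(u,v,np.round(P[v,u]))
E
```

```text
[124, 6, 47, 30, 1026] [594.7 378.8  86.9] top 89.1 [582. 357.   6.] [629. 418.  91.]
[207, 6, 42, 28, 959] [608.4 296.9  86.9] top 89.1 [595. 275.   5.] [646. 317.  91.]
[287, 6, 43, 28, 969] [622.4 215.1  86.8] top 88.9 [609. 186.   5.] [663. 235.  91.]
[143, 158, 18, 19, 266] [450.  359.1  87.8] top 89.7 [439. 349.  83.] [461. 370.  90.]
[216, 158, 29, 18, 270] [464.9 271.7  87.4] top 89.3 [454. 259.  81.] [476. 289.  92.]
200 105 [526. 325.  36.]
270 105 [540. 241.  36.]
200 45 [591. 331.  37.]
270 45 [604. 251.  38.]
236 170 [462. 266.  87.]
200 158 [461. 321.  24.]
```

>>> arm_command(rows=[[[0.073, 0.073, 0.1], 0], [[0.073, 0.073, 0.1], 0], [[0, 0, 0.2], 0], [[0, 0, 0.18], 0], [[0, 0, 0.02], 0]])

```text
t: 3.45
eef_pos: [480.6, 188.6, 110.9]
tcp_rot: [3.141, 0.007, 0.163]
ft_force: [-0.5, -1.6, 0.5]
opening: 0.004
grip_force: 0.0
```

>>> arm_command(rows=[[[0, 0, 0.08], 0], [[0, 0, 0.03], 0], [[0, 0, 0.024], 0], [[0, 0, 0.024], 0], [[0, 0, 0.012], 0]])

```text
t: 3.95
eef_pos: [479.8, 189.8, 73.5]
tcp_rot: [3.141, 0.006, 0.165]
ft_force: [-19.7, -5.1, 35.7]
opening: 0.002
grip_force: 20.4
```

>>> arm_command(rows=[[[0, 0, 0.004], 0], [[0, 0, 0], 0], [[0, 0, 0], 0], [[0, 0, 0], 0], [[0, 0, 0], 0]])

```text
t: 4.45
eef_pos: [479.8, 189.8, 73.6]
tcp_rot: [3.141, 0.005, 0.165]
ft_force: [-18.2, -5.3, 22.8]
opening: 0.008
grip_force: 13.8
```

>>> arm_command(rows=[[[0, 0, -0.004], 0], [[0, 0, 0], 0], [[0, 0, 0], 0], [[0, 0, 0], 0], [[0, 0, 0], 0]])

```text
t: 4.95
eef_pos: [479.8, 189.8, 74.0]
tcp_rot: [3.141, 0.005, 0.165]
ft_force: [-15.9, -4.1, 15.0]
opening: 0.003
grip_force: 9.0
```

>>> arm_command(rows=[[[0, 0, -0.03], 0], [[0, 0, -0.06], 0], [[0, 0, -0.2], 0], [[0, 0, -0.2], 0], [[0, 0, -0.1], 0]])

```text
t: 5.45
eef_pos: [483.7, 190.7, 225.5]
tcp_rot: [-3.141, -0.007, 0.165]
ft_force: [0.0, 0.1, -0.5]
opening: 0.005
grip_force: 0.0
```

```bash
cat >> h.py <<'E'
O=np.array([533.5,284.,0]);Y=.168;R=np.array([[np.cos(Y),-np.sin(Y),0],[np.sin(Y),np.cos(Y),0],[0,0,1]])
def heights(n='wrist'):
    p,P,d=cloud(n); Q=(P-O)@R
    for y in (-84,0,84):
        o=[]
        for x in (-70,-40,-10,30,70):
            m=(d>0)&(abs(Q[...,0]-x)<5)&(abs(Q[...,1]-y)<14)&(Q[...,2]>30)&(Q[...,2]<115)
            o.append((x,int(m.sum()),round(float(np.percentile(Q[m][:,2],90)),1) if m.sum()>5 else None))
        print(y,o)
    return p
E
python3 - <<'E'
from h import *
for n in ('wrist','side','scene'): print(n);cv2.imwrite('pics/t1%s.png'%n,heights(n)[:,:,::-1])
s=state();print({k:np.round(s[k],3).tolist() for k in ['t','eef_pos','tcp_rot','ft_force']})
E
```

```text
wrist
-84 [(-70, 258, 91.2), (-40, 271, 90.5), (-10, 293, 93.5), (30, 321, 90.7), (70, 370, 91.5)]
0 [(-70, 260, 91.3), (-40, 280, 90.6), (-10, 315, 93.4), (30, 334, 90.8), (70, 378, 91.6)]
84 [(-70, 270, 91.4), (-40, 285, 90.6), (-10, 315, 93.1), (30, 335, 91.0), (70, 376, 91.7)]
side
-84 [(-70, 8, 88.3), (-40, 9, 88.6), (-10, 11, 84.9), (30, 8, 89.8), (70, 11, 89.8)]
0 [(-70, 12, 90.3), (-40, 10, 90.6), (-10, 12, 89.4), (30, 10, 90.8), (70, 6, 90.3)]
84 [(-70, 8, 89.5), (-40, 7, 89.1), (-10, 8, 90.4), (30, 6, 88.1), (70, 6, 88.6)]
scene
-84 [(-70, 12, 89.1), (-40, 13, 90.3), (-10, 12, 92.3), (30, 13, 88.7), (70, 15, 89.1)]
0 [(-70, 9, 89.9), (-40, 15, 91.0), (-10, 8, 90.2), (30, 10, 90.1), (70, 13, 90.3)]
84 [(-70, 10, 92.2), (-40, 12, 89.1), (-10, 11, 88.5), (30, 12, 89.6), (70, 10, 91.0)]
{'t': 5.6, 'eef_pos': [483.276, 190.637, 222.713], 'tcp_rot': [-3.141, -0.006, 0.165], 'ft_force': [-0.467, 0.245, 0.069]}
```

Slot -84 came back level, so it's sound. On to slot 0.

>>> arm_command(rows=[[[0, -0.168, 0.02], 0], [[0, -0.168, 0.02], 0], [[0, 0, 0.2], 0], [[0, 0, 0.2], 0], [[0, 0, 0], 0]])

```text
t: 6.1
eef_pos: [465.7, 272.3, 104.4]
tcp_rot: [3.139, 0.01, 0.165]
ft_force: [-0.9, -0.5, -0.1]
opening: 0.007
grip_force: 0.0
```

>>> arm_command(rows=[[[0, 0, 0.07], 0], [[0, 0, 0.03], 0], [[0, 0, 0.024], 0], [[0, 0, 0.016], 0], [[0, 0, 0.008], 0]])

```text
t: 6.6
eef_pos: [465.5, 272.4, 73.9]
tcp_rot: [3.14, 0.007, 0.165]
ft_force: [-19.1, -2.3, 19.1]
opening: 0.002
grip_force: 12.1
```

>>> arm_command(rows=[[[0, 0, 0], 0], [[0, 0, 0], 0], [[0, 0, 0], 0], [[0, 0, 0], 0], [[0, 0, 0], 0]])

```text
t: 7.1
eef_pos: [465.6, 272.5, 74.2]
tcp_rot: [3.14, 0.007, 0.165]
ft_force: [-16.2, -3.2, 10.6]
opening: 0.005
grip_force: 7.7
```

>>> arm_command(rows=[[[0, 0, 0], 0], [[0, 0, 0], 0], [[0, 0, 0], 0], [[0, 0, 0], 0], [[0, 0, 0], 0]])

```text
t: 7.6
eef_pos: [465.6, 272.5, 74.2]
tcp_rot: [3.14, 0.007, 0.165]
ft_force: [-16.3, -2.7, 11.2]
opening: 0.005
grip_force: 7.7
```

>>> arm_command(rows=[[[0, 0, -0.03], 0], [[0, 0, -0.06], 0], [[0, 0, -0.2], 0], [[0, 0, -0.2], 0], [[0, 0, -0.1], 0]])

```text
t: 8.1
eef_pos: [469.8, 273.7, 226.2]
tcp_rot: [-3.14, -0.007, 0.165]
ft_force: [0.4, 0.1, -1.2]
opening: 0.005
grip_force: 0.0
```

```bash
python3 - <<'E'
from h import *
for n in ('wrist',): cv2.imwrite('pics/t2%s.png'%n,heights(n)[:,:,::-1])
s=state();print({k:np.round(s[k],3).tolist() for k in ['t','eef_pos','tcp_rot','ft_force']})
E
```

```text
-84 [(-70, 249, 91.2), (-40, 269, 90.6), (-10, 299, 93.2), (30, 309, 90.6), (70, 364, 91.5)]
0 [(-70, 254, 91.1), (-40, 263, 90.6), (-10, 301, 93.5), (30, 325, 90.9), (70, 359, 91.6)]
84 [(-70, 258, 91.4), (-40, 282, 90.7), (-10, 318, 93.3), (30, 329, 90.9), (70, 377, 91.8)]
{'t': 8.15, 'eef_pos': [470.607, 274.143, 228.656], 'tcp_rot': [-3.139, -0.01, 0.165], 'ft_force': [0.493, -0.132, 3.254]}
```

Slot 0 is sound too. Now slot +84.

>>> arm_command(rows=[[[0, -0.168, 0.02], 0], [[0, -0.168, 0.02], 0], [[0, 0, 0.2], 0], [[0, 0, 0.2], 0], [[0, 0, 0], 0]])

```text
t: 8.65
eef_pos: [452.8, 355.1, 106.4]
tcp_rot: [3.138, 0.008, 0.165]
ft_force: [0.2, -0.4, 0.0]
opening: 0.004
grip_force: 0.0
```

>>> arm_command(rows=[[[0, 0, 0.07], 0], [[0, 0, 0.03], 0], [[0, 0, 0.024], 0], [[0, 0, 0.016], 0], [[0, 0, 0.008], 0]])

```text
t: 9.15
eef_pos: [452.5, 355.6, 75.2]
tcp_rot: [3.14, 0.005, 0.165]
ft_force: [-9.1, -2.3, 6.2]
opening: 0.001
grip_force: 4.5
```

>>> arm_command(rows=[[[0, 0, 0], 0], [[0, 0, 0], 0], [[0, 0, 0], 0], [[0, 0, 0], 0], [[0, 0, 0], 0]])

```text
t: 9.65
eef_pos: [454.9, 356.4, 75.3]
tcp_rot: [-3.141, -0.0, 0.165]
ft_force: [-6.6, -2.1, 7.2]
opening: 0.005
grip_force: 4.3
```

>>> arm_command(rows=[[[0, 0, 0], 0], [[0, 0, 0], 0], [[0, 0, 0], 0], [[0, 0, 0], 0], [[0, 0, 0], 0]])

```text
t: 10.15
eef_pos: [454.9, 356.3, 75.3]
tcp_rot: [-3.141, -0.0, 0.165]
ft_force: [-5.8, -1.7, 7.6]
opening: 0.004
grip_force: 4.3
```

>>> arm_command(rows=[[[0, 0, -0.03], 0], [[0, 0, -0.06], 0], [[0, 0, -0.2], 0], [[0, 0, -0.2], 0], [[0, 0, -0.1], 0]], claw=0.74)

```text
t: 10.65
eef_pos: [456.2, 356.9, 226.7]
tcp_rot: [-3.139, -0.007, 0.165]
ft_force: [-0.5, -0.5, -0.4]
opening: 0.367
grip_force: 0.0
```

>>> arm_command(rows=[[[0, 0, 0], 0], [[0, 0, 0], 0], [[0, 0, 0], 0], [[0, 0, 0], 0], [[0, 0, 0], 0]])

```text
t: 11.15
eef_pos: [454.7, 356.3, 219.7]
tcp_rot: [3.141, 0.001, 0.165]
ft_force: [-0.1, -0.3, 1.6]
opening: 0.733
grip_force: 0.0
```

```bash
python3 - <<'E'
from h import *
for n in ('wrist',): cv2.imwrite('pics/t3%s.png'%n,heights(n)[:,:,::-1])
s=state();print({k:np.round(s[k],3).tolist() for k in ['t','eef_pos','tcp_rot','ft_force','opening']})
p,P,d=cloud('wrist');Q=(P-O)@R
# lateral centre of faulty cartridge, by x
for x in (-70,-40,-30,40,70):
    m=(d>0)&(abs(Q[...,0]-x)<5)&(abs(Q[...,1]-84)<35)&(Q[...,2]>55)&(Q[...,2]<125)
    print(x,np.round(np.percentile(Q[m][:,1],[1,99]),1),np.round(Q[m][:,2].max(),1))
for y in (60,72,84,96,108,126): print(y,[(x,round(float(np.percentile(Q[m][:,2],90)))) for x in range(-30,40,6) if (m:=(d>0)&(abs(Q[...,0]-x)<3)&(abs(Q[...,1]-y)<3)).sum()>3])
E
```

```text
-84 [(-70, 258, 88.8), (-40, 282, 87.9), (-10, 306, 90.6), (30, 322, 88.1), (70, 375, 88.8)]
0 [(-70, 270, 88.9), (-40, 280, 88.1), (-10, 314, 89.8), (30, 348, 88.0), (70, 380, 88.9)]
84 [(-70, 222, 70.6), (-40, 263, 79.5), (-10, 318, 88.6), (30, 372, 100.6), (70, 288, 110.9)]
{'t': 11.2, 'eef_pos': [454.735, 356.309, 219.85], 'tcp_rot': [3.141, 0.001, 0.165], 'ft_force': [0.706, 0.419, -0.362], 'opening': 0.736}
-70 [ 64.8 105.4] 71.8
-40 [ 64.3 105.3] 81.5
-30 [ 63.4 107.4] 86.3
40 [ 65.  105.9] 105.2
70 [ 49.5 106.5] 112.7
60 [(-24, 69), (-18, 47), (-12, 6), (-6, 53), (0, 54), (6, 78), (12, 6), (18, 6), (24, 6), (30, 7), (36, 6)]
72 [(-30, 83), (-24, 80), (-18, 83), (-12, 84), (-6, 87), (0, 91), (6, 90), (12, 92), (18, 94), (24, 95), (30, 97), (36, 99)]
84 [(-30, 86), (-24, 85), (-18, 87), (-12, 88), (-6, 92), (0, 94), (6, 94), (12, 96), (18, 97), (24, 100), (30, 101), (36, 103)]
96 [(-30, 84), (-24, 82), (-18, 84), (-12, 86), (-6, 88), (0, 93), (6, 91), (12, 93), (18, 95), (24, 97), (30, 98), (36, 100)]
108 [(-30, 76), (-24, 74), (-18, 71), (-12, 73), (-6, 73), (0, 84), (6, 81), (12, 81), (18, 81), (24, 84), (30, 87), (36, 87)]
126 [(-30, 321), (-24, 1), (-18, 1), (-12, 1), (-6, 1), (0, 20), (6, 1), (12, 0), (18, 1), (24, 1), (30, 0), (36, 1)]
```

View pics/t3wrist.png

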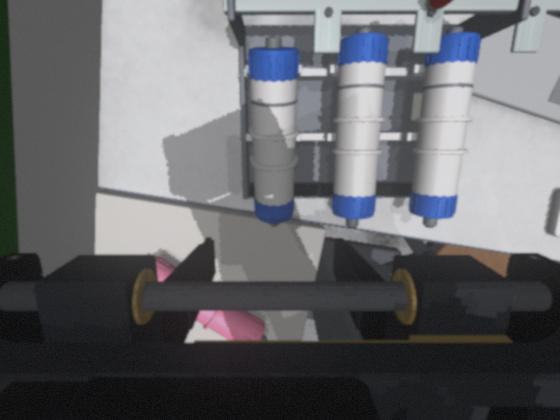

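Slot +84 stays nose-down: its nose is at pixel (274,212), with tops at z 70 mm at the nose and 111 mm at the tail. That's the faulty one. I'll grip it just ahead of its front collar.

>>> arm_command(rows=[[[0.055, 0, 0.1], 0], [[0.055, 0, 0.1], 0], [[0, 0, 0.2], 0], [[0, 0, 0.1], 0], [[0, 0, 0.05], 0]])

```text
t: 11.75
eef_pos: [481.1, 360.3, 80.4]
tcp_rot: [3.14, 0.004, 0.165]
ft_force: [-0.1, -0.3, 0.9]
opening: 0.738
grip_force: 0.0
```

>>> arm_command(rows=[[[0, 0, 0.05], 0], [[0, 0, 0.05], 0], [[0, 0, 0.05], 0], [[0, 0, 0.02], 0], [[0, 0, 0.004], 0]])

```text
t: 12.25
eef_pos: [481.9, 360.9, 39.2]
tcp_rot: [3.141, 0.0, 0.165]
ft_force: [-0.4, -0.6, 0.2]
opening: 0.744
grip_force: 0.0
```

>>> arm_command(rows=[[[0, 0, 0], 0], [[0, 0, 0], 0], [[0, 0, 0], 0], [[0, 0, 0], 0], [[0, 0, 0], 0]], claw=0.3)

```text
t: 12.75
eef_pos: [482.0, 361.0, 39.9]
tcp_rot: [-3.141, -0.0, 0.165]
ft_force: [-0.6, 1.0, 3.6]
opening: 0.461
grip_force: 40.1
```

>>> arm_command(rows=[[[0, 0, 0], 0], [[0, 0, 0], 0], [[0, 0, 0], 0], [[0, 0, 0], 0], [[0, 0, 0], 0]])

```text
t: 13.25
eef_pos: [482.0, 361.0, 39.9]
tcp_rot: [-3.141, -0.0, 0.165]
ft_force: [-1.4, 1.2, 5.9]
opening: 0.458
grip_force: 40.2
```

>>> arm_command(rows=[[[0, 0, -0.02], 0], [[0, 0, -0.04], 0], [[0, 0, -0.08], 0], [[0, 0, -0.08], 0], [[0, 0, -0.08], 0]])

```text
t: 13.75
eef_pos: [481.6, 360.7, 115.4]
tcp_rot: [3.141, 0.001, 0.165]
ft_force: [0.5, 0.2, -5.5]
opening: 0.461
grip_force: 38.5
```

>>> arm_command(rows=[[[0, 0, -0.08], 0], [[0, 0, -0.08], 0], [[0, 0, -0.08], 0], [[0, 0, -0.04], 0], [[0, 0, 0], 0]])

```text
t: 14.25
eef_pos: [482.2, 361.0, 185.8]
tcp_rot: [-3.141, -0.002, 0.165]
ft_force: [0.1, 0.2, -6.0]
opening: 0.459
grip_force: 38.5
```

```bash
python3 - <<'E'
from h import *
p,P,d=cloud('wrist'); cv2.imwrite('pics/g1.png',p[:,:,::-1])
p2,P2,_=cloud('side'); p3,P3,_=cloud('scene')
cv2.imwrite('pics/g2.png',np.hstack([cv2.resize(p[:,:,::-1],(400,300)),cv2.resize(p2[100:260,200:400,::-1],(400,300))]))
s=state();print({k:np.round(s[k],3).tolist() for k in ['t','joints','eef_pos','tcp_rot','ft_force','moment','grip_force','opening']})
# tray geometry
for n,q,PP in(('side',p2,P2),('scene',p3,P3)):
    hsv=cv2.cvtColor(q,cv2.COLOR_RGB2HSV)
    m=((hsv[...,0]<8)|(hsv[...,0]>172))&(hsv[...,1]>150)&(hsv[...,2]>70)
    Q=PP[m]; Q=Q[(abs(Q[:,0]-535)<140)&(abs(Q[:,1]+405)<180)&(abs(Q[:,2]-15)<25)]
    print(n,len(Q),Q[:,2].min(),Q[:,2].max(),cv2.minAreaRect(Q[:,:2].astype(np.float32)))
E
```

```text
{'t': 14.4, 'joints': [0.533, 0.49, 1.653, -0.0, 1.0, 1.939], 'eef_pos': [481.48, 360.625, 183.524], 'tcp_rot': [3.141, 0.002, 0.165], 'ft_force': [0.416, -0.844, -5.245], 'moment': [0.048, 0.064, -0.023], 'grip_force': 38.5, 'opening': 0.462}
side 2788 -6.0636860542988416 36.24239131387162 ((536.322509765625, -407.8902587890625), (262.9734802246094, 149.00759887695312), 84.05992889404297)
scene 3463 -4.0150866527035305 37.015451264065746 ((537.755859375, -407.42572021484375), (264.14764404296875, 148.21295166015625), 83.78335571289062)
```

View pics/g2.png

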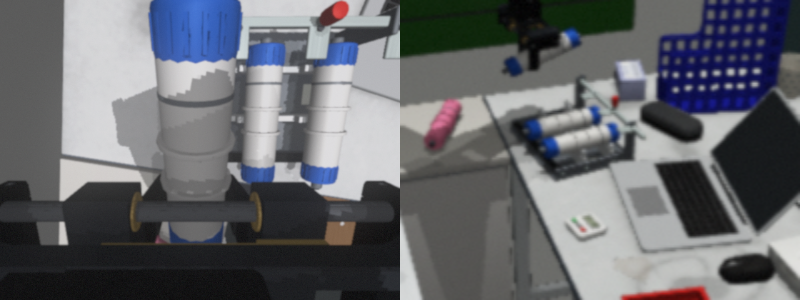

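It's held firmly and still nose-down, clear of the rack. The sound two lie level. Carrying it to the tray.

>>> arm_command(rows=[[[-0.0192, 0.1875, 0], 0], [[-0.0192, 0.1875, 0], 0], [[-0.0192, 0.1875, 0], 0], [[-0.0192, 0.1875, 0], 0], [[-0.0192, 0.1875, 0], 0]])

```text
t: 14.9
eef_pos: [496.2, 124.0, 183.7]
tcp_rot: [3.142, 0.002, 0.165]
ft_force: [0.5, 1.2, -5.6]
opening: 0.462
grip_force: 34.9
```

>>> arm_command(rows=[[[-0.0192, 0.1875, 0], 0], [[-0.0192, 0.1875, 0], 0], [[-0.0192, 0.1875, 0], 0], [[-0.0192, 0.1875, 0], 0], [[-0.0192, 0.1875, 0], 0]])

```text
t: 15.4
eef_pos: [511.1, -111.2, 183.8]
tcp_rot: [-3.141, 0.001, 0.165]
ft_force: [0.6, 0.6, -5.1]
opening: 0.461
grip_force: 34.9
```

>>> arm_command(rows=[[[-0.0192, 0.1875, 0], 0], [[-0.0192, 0.1875, 0], 0], [[-0.0192, 0.1875, 0], 0], [[-0.0192, 0.1875, 0], 0], [[-0.0192, 0.1875, 0], 0]])

```text
t: 15.9
eef_pos: [526.0, -346.3, 183.4]
tcp_rot: [-3.14, 0.001, 0.165]
ft_force: [2.4, -0.3, -6.3]
opening: 0.462
grip_force: 34.9
```

>>> arm_command(rows=[[[-0.0192, 0.1875, 0], 0], [[-0.0192, 0.1875, 0], 0], [[0, 0, 0], -0.046], [[0, 0, 0], -0.046], [[0, 0, 0], -0.046]])

```text
t: 16.4
eef_pos: [531.8, -438.7, 182.7]
tcp_rot: [-3.139, 0.001, 0.604]
ft_force: [-0.1, -0.2, -4.9]
opening: 0.459
grip_force: 33.8
```

>>> arm_command(rows=[[[0, 0, 0], -0.046], [[0, 0, 0], -0.046], [[0, 0, 0], -0.046], [[0, 0, 0], -0.046], [[0, 0, 0], -0.046]])

```text
t: 16.9
eef_pos: [532.2, -438.3, 183.0]
tcp_rot: [-3.14, -0.001, 1.327]
ft_force: [0.8, -0.5, -6.1]
opening: 0.46
grip_force: 33.8
```

>>> arm_command(rows=[[[0, 0, 0], -0.046], [[0, 0, 0], 0], [[0, 0, 0], 0], [[0, 0, 0], 0], [[0, 0, 0], 0]])

```text
t: 17.4
eef_pos: [532.4, -438.5, 184.4]
tcp_rot: [-3.141, -0.0, 1.464]
ft_force: [-0.1, -0.0, -5.7]
opening: 0.459
grip_force: 33.8
```

```bash
python3 - <<'E'
from h import *
p,P,d=cloud('wrist')
p2,P2,_=cloud('side')
cv2.imwrite('pics/g3.png',np.hstack([cv2.resize(p[:,:,::-1],(400,300)),cv2.resize(p2[180:360,260:500,::-1],(400,300))]))
s=state();print({k:np.round(s[k],3).tolist() for k in ['t','joints','eef_pos','tcp_rot','ft_force','moment','grip_force','opening']})
E
```

```text
{'t': 17.5, 'joints': [-0.785, 0.612, 1.417, -0.0, 1.112, -0.678], 'eef_pos': [532.448, -438.53, 184.568], 'tcp_rot': [-3.142, 0.0, 1.465], 'ft_force': [-0.112, -0.222, -5.598], 'moment': [-0.144, -0.072, 0.04], 'grip_force': 33.758, 'opening': 0.463}
```

View pics/g3.png

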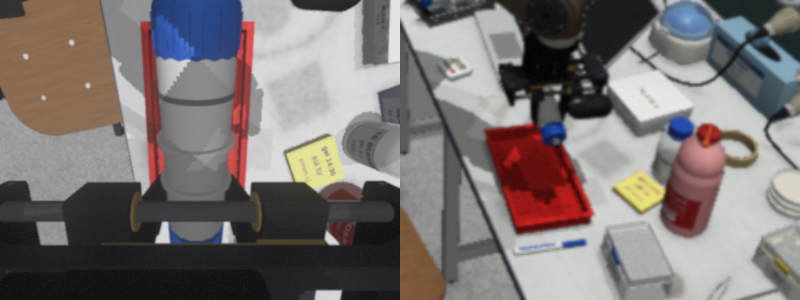

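The cartridge is aligned over the tray. Before lowering, I'll check how close the pink bottle is.

```bash
python3 - <<'E'
from h import *
for n in ('side','scene'):
    p,P,d=cloud(n)
    m=(d>0)&(P[...,2]>40)&(P[...,2]<150)&(P[...,0]>600)&(P[...,0]<850)&(P[...,1]<-250)&(P[...,1]>-620)
    Q=P[m]
    for y in range(-600,-260,40):
        k=Q[abs(Q[:,1]-y)<20]
        if len(k)>10: print(n,y,len(k),np.round(np.percentile(k[:,0],[1,50])),k[:,2].max().round())
E
```

```text
side -600 566 [603. 726.] 150.0
side -560 106 [718. 723.] 150.0
side -480 380 [763. 778.] 144.0
side -440 42 [767. 785.] 142.0
side -400 14 [815. 819.] 64.0
side -360 84 [787. 816.] 53.0
side -320 147 [785. 815.] 54.0
side -280 148 [781. 813.] 56.0
scene -600 1012 [604. 738.] 150.0
scene -560 28 [721. 723.] 148.0
scene -480 70 [816. 844.] 140.0
scene -440 15 [813. 847.] 139.0
scene -400 14 [844. 847.] 66.0
scene -360 40 [789. 799.] 54.0
scene -320 187 [786. 815.] 55.0
scene -280 180 [784. 817.] 54.0
```

>>> arm_command(rows=[[[0, 0, 0.16], 0], [[0, 0, 0.16], 0], [[0, 0, 0.16], 0], [[0, 0, 0.1], 0], [[0, 0, 0.036], 0]])

```text
t: 18.1
eef_pos: [531.6, -437.7, 27.7]
tcp_rot: [-3.138, -0.002, 1.465]
ft_force: [0.6, 0.5, -6.3]
opening: 0.46
grip_force: 33.5
```

>>> arm_command(rows=[[[0, 0, 0.012], 0], [[0, 0, 0.012], 0], [[0, 0, 0.012], 0], [[0, 0, 0.008], 0], [[0, 0, 0.008], 0]])

```text
t: 18.6
eef_pos: [532.8, -438.4, 18.7]
tcp_rot: [3.141, 0.0, 1.466]
ft_force: [-0.4, 7.9, 4.6]
opening: 0.459
grip_force: 30.1
```

>>> arm_command(rows=[[[0, 0, 0.008], 0], [[0, 0, 0.008], 0], [[0, 0, 0.008], 0], [[0, 0, 0.004], 0], [[0, 0, 0], 0]])

```text
t: 19.1
eef_pos: [532.9, -438.4, 11.2]
tcp_rot: [3.141, 0.0, 1.466]
ft_force: [1.0, 4.1, 0.7]
opening: 0.459
grip_force: 30.0
```

>>> arm_command(rows=[[[0, 0, 0.004], 0], [[0, 0, 0.004], 0], [[0, 0, 0], 0], [[0, 0, 0], 0], [[0, 0, 0], 0]])

```text
t: 19.6
eef_pos: [532.7, -438.6, 9.5]
tcp_rot: [3.141, 0.0, 1.466]
ft_force: [0.5, 6.3, 7.5]
opening: 0.462
grip_force: 30.0
```

>>> arm_command(rows=[[[0, 0, 0], 0], [[0, 0, 0], 0], [[0, 0, 0], 0], [[0, 0, 0], 0], [[0, 0, 0], 0]], claw=0.74)

```text
t: 20.1
eef_pos: [532.4, -438.7, 8.5]
tcp_rot: [-3.142, 0.0, 1.466]
ft_force: [-0.8, 0.9, -0.7]
opening: 0.738
grip_force: 0.0
```

>>> arm_command(rows=[[[0, 0, -0.06], 0], [[0, 0, -0.16], 0], [[0, 0, -0.2], 0], [[0, 0, -0.2], 0], [[0, 0, -0.2], 0]])

```text
t: 20.6
eef_pos: [532.2, -438.3, 217.0]
tcp_rot: [3.141, 0.001, 1.466]
ft_force: [0.6, -0.5, 0.4]
opening: 0.741
grip_force: 0.0
```

```bash
python3 - <<'E'
from h import *
p,P,d=cloud('wrist')
p2,P2,_=cloud('side')
cv2.imwrite('pics/g4.png',np.hstack([cv2.resize(p[:,:,::-1],(400,300)),cv2.resize(p2[180:360,260:500,::-1],(400,300))]))
s=state();print({k:np.round(s[k],3).tolist() for k in ['t','joints','eef_pos','tcp_rot','ft_force','grip_force','opening']})
print([(np.round(x['position']).tolist(),round(x['confidence'],2)) for x in models.mark_of('wrist','cartridge_a_mid')])
for y in range(-500,-320,20):
    m=(d>0)&(abs(P[...,1]-y)<5)&(P[...,2]<80)&(P[...,2]>33)&(abs(P[...,0]-535)<50)
    if m.sum()>5: print(y,np.round(np.percentile(P[m][:,2],95)),np.round(P[m][:,0].mean()))
E
```

```text
{'t': 20.7, 'joints': [-0.784, 0.578, 1.377, -0.0, 1.175, -0.68], 'eef_pos': [534.101, -440.035, 222.725], 'tcp_rot': [3.132, 0.008, 1.466], 'ft_force': [-0.168, -0.929, -0.129], 'grip_force': 0.0, 'opening': 0.743}
[([541.0, -402.0, 28.0], 0.65)]
-500 44.0 530.0
-480 59.0 532.0
-460 58.0 533.0
-440 58.0 536.0
-420 61.0 537.0
-400 60.0 541.0
-380 58.0 542.0
-360 58.0 544.0
-340 59.0 546.0
```

View pics/g4.png

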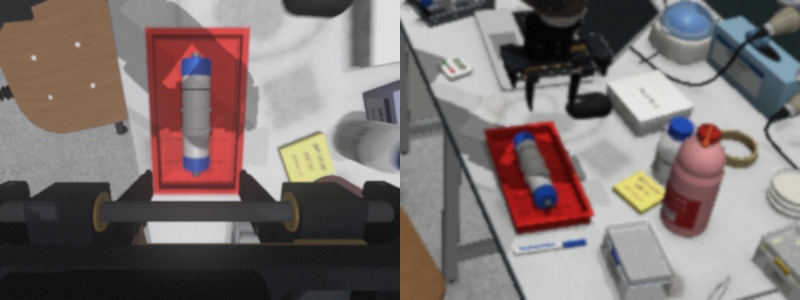

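It lies flat and centred in the tray, at left panel (196,115). Heading back to the knob.

>>> arm_command(rows=[[[0, 0, 0], 0.0459], [[0, 0, 0], 0.0459], [[0, 0, 0], 0.0459], [[0, 0, 0], 0.0459], [[0, 0, 0], 0.0459]], claw=0.5)

```text
t: 21.25
eef_pos: [532.1, -438.2, 212.8]
tcp_rot: [-3.14, 0.0, 0.739]
ft_force: [0.4, -0.8, -0.2]
opening: 0.506
grip_force: 0.0
```

>>> arm_command(rows=[[[0, 0, 0], 0.0459], [[0, 0, 0], 0.0459], [[0, 0, 0], 0.0459], [[0, 0, 0], 0.0459], [[0, 0, 0], 0]])

```text
t: 21.75
eef_pos: [532.1, -438.2, 212.9]
tcp_rot: [-3.14, 0.001, 0.166]
ft_force: [0.5, -0.1, 0.7]
opening: 0.499
grip_force: 0.0
```

>>> arm_command(rows=[[[0.0393, -0.1843, 0], 0], [[0.0393, -0.1843, 0], 0], [[0.0393, -0.1843, 0], 0], [[0.0393, -0.1843, 0], 0], [[0.0393, -0.1843, 0], 0]])

```text
t: 22.25
eef_pos: [541.9, -201.2, 213.3]
tcp_rot: [-3.141, 0.001, 0.173]
ft_force: [1.1, -0.1, 0.9]
opening: 0.495
grip_force: 0.0
```

>>> arm_command(rows=[[[0.0393, -0.1843, 0], 0], [[0.0393, -0.1843, 0], 0], [[0.0393, -0.1843, 0], 0], [[0.0393, -0.1843, 0], 0], [[0.0393, -0.1843, 0], 0]])

```text
t: 22.75
eef_pos: [551.8, 34.1, 213.4]
tcp_rot: [-3.142, 0.001, 0.173]
ft_force: [1.0, 0.3, 0.8]
opening: 0.501
grip_force: 0.0
```

>>> arm_command(rows=[[[0.0393, -0.1843, 0], 0], [[0.0393, -0.1843, 0], 0], [[0.0393, -0.1843, 0], 0], [[0.0393, -0.1843, 0], 0], [[0, 0, 0], 0]])

```text
t: 23.25
eef_pos: [559.5, 225.1, 213.0]
tcp_rot: [-3.141, 0.0, 0.177]
ft_force: [0.4, 0.1, 0.4]
opening: 0.499
grip_force: 0.0
```

>>> arm_command(rows=[[[0, 0, 0], 0], [[0, 0, 0], 0], [[0, 0, 0], 0], [[0, 0, 0], 0], [[0, 0, 0], 0]])

```text
t: 23.75
eef_pos: [560.4, 219.7, 213.7]
tcp_rot: [3.141, -0.0, 0.167]
ft_force: [0.0, 0.1, 0.6]
opening: 0.499
grip_force: 0.0
```

```bash
python3 - <<'E'
from h import *
s=state();print({k:np.round(s[k],3).tolist() for k in ['t','joints','eef_pos','tcp_rot','opening']})
p=heights(); cv2.imwrite('pics/k1.png',p[:,:,::-1])
for n in ('wrist','scene'):
    p,P,d=cloud(n);hsv=cv2.cvtColor(p,cv2.COLOR_RGB2HSV)
    m=((hsv[...,0]<8)|(hsv[...,0]>172))&(hsv[...,1]>150)&(hsv[...,2]>60)&(P[...,2]>105)&(P[...,2]<145)&(abs(P[...,0]-645)<50)&(abs(P[...,1]-260)<60)
    if m.sum()>3: print(n,m.sum(),np.round(np.median(P[m],0)),np.round(P[m].min(0)),np.round(P[m].max(0)),np.argwhere(m).mean(0))
    print([(np.round(x['position']).tolist(),round(x['confidence'],2)) for x in models.mark_of(n,'lock_knob')])
E
```

```text
{'t': 23.75, 'joints': [0.264, 0.459, 1.619, -0.0, 1.064, 1.668], 'eef_pos': [560.399, 219.658, 213.713], 'tcp_rot': [3.141, -0.0, 0.167], 'opening': 0.499}
-84 [(-70, 2, None), (-40, 243, 88.1), (-10, 288, 90.2), (30, 284, 88.1), (70, 322, 88.8)]
0 [(-70, 0, None), (-40, 99, 88.1), (-10, 298, 90.2), (30, 293, 88.0), (70, 330, 88.6)]
84 [(-70, 0, None), (-40, 0, None), (-10, 0, None), (30, 0, None), (70, 102, 47.8)]
wrist 196 [644. 258. 134.] [638. 252. 132.] [650. 264. 135.] [106.04081633 242.8877551 ]
[([645.0, 252.0, 122.0], 0.6)]
scene 14 [642. 252. 125.] [638. 246. 113.] [647. 260. 136.] [169.14285714 329.07142857]
[([646.0, 259.0, 117.0], 0.78)]
```

View pics/k1.png

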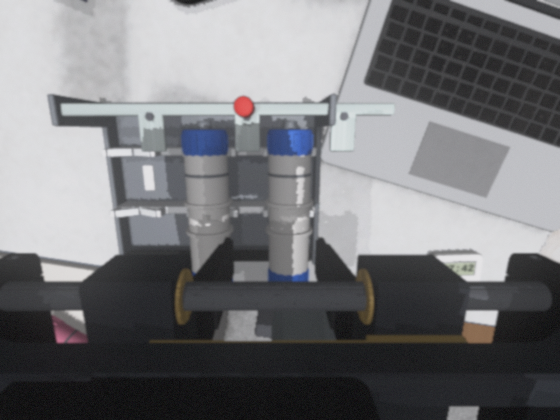

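The knob is at pixel (243,106), which is world (644,258). Both sound cartridges are level. Gripping the knob.

>>> arm_command(rows=[[[0.179, -0.048, 0], 0], [[0.178, -0.049, 0], 0], [[0, 0, 0.18], 0], [[0, 0, 0.16], 0], [[0, 0, 0.06], 0]])

```text
t: 24.5
eef_pos: [642.6, 258.8, 109.4]
tcp_rot: [3.141, 0.006, 0.168]
ft_force: [-0.7, 0.0, -0.1]
opening: 0.497
grip_force: 0.0
```

>>> arm_command(rows=[[[0, 0, 0.012], 0], [[0, 0, 0], 0], [[0, 0, 0], 0], [[0, 0, 0], 0], [[0, 0, 0], 0]], claw=0.08)

```text
t: 25.0
eef_pos: [644.7, 259.3, 112.2]
tcp_rot: [-3.142, -0.002, 0.168]
ft_force: [-0.8, -0.2, 6.3]
opening: 0.161
grip_force: 30.0
```

>>> arm_command(rows=[[[0, 0, 0], 0], [[0, 0, 0], 0], [[0, 0, 0], 0], [[0, 0, 0], 0], [[0, 0, 0], 0]])

```text
t: 25.5
eef_pos: [644.7, 259.3, 112.2]
tcp_rot: [-3.142, -0.002, 0.168]
ft_force: [-1.0, -1.5, 6.9]
opening: 0.157
grip_force: 30.0
```

>>> arm_command(rows=[[[0, 0, -0.008], 0], [[0, -0.04, 0], 0], [[0, -0.04, 0], 0], [[0, -0.04, 0], 0], [[0, -0.04, 0], 0]])

```text
t: 26.0
eef_pos: [637.8, 299.3, 112.3]
tcp_rot: [3.141, -0.001, 0.168]
ft_force: [5.9, -1.4, -6.4]
opening: 0.161
grip_force: 30.0
```

>>> arm_command(rows=[[[0, -0.012, 0], 0], [[0, -0.008, 0], 0], [[0, 0, 0], 0], [[0, 0, 0], 0], [[0, 0, 0], 0]])

```text
t: 26.5
eef_pos: [637.3, 302.4, 112.4]
tcp_rot: [3.139, -0.0, 0.168]
ft_force: [6.3, -9.1, -4.5]
opening: 0.161
grip_force: 30.0
```

The bar is against its stop after about 43.7 mm of travel, with a 9 N reaction. Releasing and backing off.

>>> arm_command(rows=[[[0, 0, 0], 0], [[0, 0, 0], 0], [[0, 0, 0], 0], [[0, 0, 0], 0], [[0, 0, 0], 0]], claw=0.5)

```text
t: 27.0
eef_pos: [636.5, 303.9, 112.7]
tcp_rot: [-3.142, -0.0, 0.168]
ft_force: [0.2, -0.7, -0.5]
opening: 0.486
grip_force: 0.0
```

>>> arm_command(rows=[[[0, 0.01, -0.06], 0], [[0, 0, -0.16], 0], [[0, 0, -0.18], 0], [[-0.1, 0, -0.1], 0], [[-0.18, 0, 0], 0]])

```text
t: 27.5
eef_pos: [569.9, 289.6, 242.1]
tcp_rot: [-3.14, -0.008, 0.167]
ft_force: [-0.2, 0.2, -0.9]
opening: 0.497
grip_force: 0.0
```

>>> arm_command(rows=[[[-0.1, 0, 0], 0], [[0, 0, 0], 0], [[0, 0, 0], 0], [[0, 0, 0], 0], [[0, 0, 0], 0]])

```text
t: 28.0
eef_pos: [544.2, 285.3, 237.4]
tcp_rot: [3.141, 0.0, 0.168]
ft_force: [0.2, -0.1, -0.6]
opening: 0.503
grip_force: 0.0
```

```bash
python3 - <<'E'
from h import *
s=state();print({k:np.round(s[k],3).tolist() for k in ['t','eef_pos','ft_force','grip_force']})
p=heights()
p2,P2,_=cloud('side')
cv2.imwrite('pics/f.png',np.hstack([cv2.resize(p[:,:,::-1],(400,300)),cv2.resize(p2[120:360,220:540,::-1],(400,300))]))
p,P,d=cloud('wrist');hsv=cv2.cvtColor(p,cv2.COLOR_RGB2HSV)
m=((hsv[...,0]<8)|(hsv[...,0]>172))&(hsv[...,1]>150)&(P[...,2]>105)&(P[...,2]<145)&(abs(P[...,0]-640)<50)
print(np.round(np.median((P[m]-O)@R,0),1))
E
```

```text
{'t': 28.0, 'eef_pos': [544.194, 285.313, 237.399], 'ft_force': [0.226, -0.105, -0.601], 'grip_force': 0.0}
-84 [(-70, 39, 88.5), (-40, 214, 87.8), (-10, 254, 89.8), (30, 246, 88.0), (70, 279, 101.3)]
0 [(-70, 205, 88.7), (-40, 220, 88.0), (-10, 259, 90.1), (30, 247, 87.9), (70, 279, 101.4)]
84 [(-70, 0, None), (-40, 0, None), (-10, 3, None), (30, 0, None), (70, 212, 101.5)]
[105.    1.1 133.8]
```

View pics/f.png

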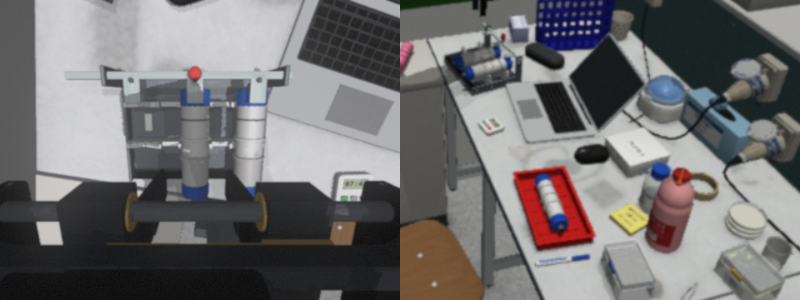

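The tabs sit over both tails, at left panel (195,85) and (257,85). The faulty cartridge is in the tray, the bystanders haven't moved, and the arm touches nothing. Handing in.

```bash
python3 -c "
from h import *
print(env.job_done())"
```

```text
the job is handed in; nothing more can be done
None
```

I handed the job in at 28 s: the faulty cartridge (slot y = +84 mm) lies flat in the red tray, the two sound ones are level in the rack, and the lock bar is shut; the hand-in returned no verdict.

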